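# Turn the breakfast carousel until the jam is in front

### The arm

A 6-joint arm with a two-finger parallel gripper is mounted at the origin on a cart in front of the work surface, level with it; the furniture and walls round the work are solid. World frame = base frame: x ahead of the robot, y to its left, z up, the work surface at z = 0. Lengths are in m, angles in rad, forces in N, time in s.
With the tool pointing down it reaches from about 0.375 to 0.9 m from the base axis. Payload 3.1 kg.
Tool frame: the origin (TCP) lies on the centre line of the jaws, within the pads' length; the fingertips stand 19 mm ahead of it and the grasp point (between the pads) is the TCP; z points along the fingers, y is the line along which they close (so a half turn about z gives the same grasp; the last joint's range is limited). The gripper opens to 85 mm and grips with 20 to 120 N. Pads are 22 mm wide; open, the fingers measure 114 mm over their backs; the gripper's body (76 mm by 85 mm) begins 54 mm behind the grasp point. The pads swing forward as they close: fully open they stand 13 mm farther back than shut.
Start: joints at [-1.427, 0.527, 1.433, -0, 1.181, -0.178], TCP at [0.198, -0.593, 0.25] pointing down, gripper open.
Joint ranges: [-3.08, 3.08], [-0.75, 2.2], [0.22, 2.44], [-1.43, 4.57], [0, 2.65], [-2.85, 2.85]. Speed limits (rad/s): [2.79, 2.79, 3.14, 3.14, 3.14, 3.14].

### API

Orientations are given as a unit quaternion [x, y, z, w].
In Python, from station import manip gives the robot as it stands.
- The arm moves only by the tool servo_tool, never from a script. Its argument "rows" is a list that holds one entry, the list of rows, each a list of 7 numbers: the turn, a rotation vector about the tool's x, y, z in degrees, then the shift along the tool's x, y, z in m, then the gripper command: -1 is shut, 1 is fully open, values between are in proportion. In form: [[[wx, wy, wz, tx, ty, tz, jaw], ...]]. A call has 1 to 8 rows; each row shifts and turns the commanded pose from where the row before left it, along the tool's axes as they then stand; what a row does not reach is not made up. A row lasts 1/12 s, in which the tool goes at most 41.7 mm and 7.16 degrees, less where a joint would pass 70% of its speed; a pose out of reach is approached as far as the arm can. A call is refused whole if a number of a shift passes 0.0417 or a number of a turn 7.16, either way. A call with a gripper value outside its range is refused whole. The fingers move at their own pace and stop on an object; "squeeze" is the grip in N (left out, the last holds). Time passes only in rows, so rows that do not move let the fingers close. It gives the time, the measured TCP pose, the force, the opening and the grip force at its end, in the units of the state.
- manip.sense(): the state, without advancing time (a new reading comes with each control period).
- manip.snapshot(name): name is "scene" or "top"; returns the picture (384x512x3 uint8, blue, green, red); there is no depth.
- manip.camera_info(name): a dict with "K" (3x3 intrinsics, pixels), "k1" (the pictures are not rectified: a ray, as slopes to the right and down, at radius r is drawn at 1 + k1 r^2 times it, then the intrinsics apply), "camera_from_world" (4x4, takes a point from world to camera coordinates). Camera axes: x right, y down, z forward; pixel columns grow to the right and rows downward; lengths in m; the calibration is good to about 2 mm. A picture is of the moment at which its call begins. camera_info takes no time and is no camera call.
- manip.sign_off(): hands the job in; it is judged then, once.
The state is a dict: "t": time; "q": joint angles; "qd": joint speeds; "tau": joint torques, N m; "tcp_pos": TCP position; "tool_rot": TCP orientation; "force": force on the tool from outside, world axes, zero at the start; "ft_torque": the same for the moment, N m; "finger_gap": opening from 0.0 (shut) to 1.0 (fully open); "gripper_force": force on a finger pad.
Only numpy, scipy, OpenCV 4.12 (cv2) and the standard library are available. Lean on these libraries where they do the work, as an engineer would, in place of code of your own. Each camera call takes 0.05 s, during which the arm holds its last target. There are 200 camera calls.

### The job

Push the black finger tabs on the rim of the wooden carousel to turn it gently, without spinning it fast, until the strawberry jam jar stands in front, in line with the red arrow on the carousel's foot. Only push the carousel: do not grasp anything, do not touch, lift or upset the jar, tea box and tube standing on it, and leave the mug and the card box beside it alone. Finish with the carousel at rest and the hand clear of it.

Things in the scene. Friction and masses are not known exactly. Their poses are not given: they have to be found in the camera images.
- stand: Fixed grey round foot, 176 mm across, of the carousel; origin on its turning axis at worktop height. A tongue 34 mm wide, 7 mm high runs out along its own -x to 190 mm from the axis; near the end, 168 mm out, is a red arrowhead, top 9 mm above the worktop. So its -x is the front: roughly toward the robot, up to 0.4 rad to either side.
- carousel: Round wooden turning tray, cork floor, 230 mm across; origin on the axis at its underside, 18 mm above the worktop (floor 26, lip 36). Six black tabs on its rim, 114 to 174 mm from the axis, 13 mm wide, 18 to 46 mm above the worktop, at 30, 90, 150, 210, 270, 330 degrees from its own +x. Turns endlessly on the foot with under 2 N at a tab, stops at once when left.
- jam_jar: Loose round glass jar of pink-red jam with a strawberry picture and white lid on the tray, its centre 55 mm from the axis like the tea box and the tube (120 degrees apart, in any order); 69 mm across, 99 mm high; origin at the centre of its underside, z up.
- tea_tin: Loose brown tea box with a closed lid on the tray, 60 x 78 x 61 mm high; origin at the centre of its underside, z up.
- cream_tube: Loose white tube standing upright on its beige cap on the tray, 32 x 40 x 107 mm high; origin at the centre of its underside, z up.
- mug: Bystander: loose cream mug, 86 x 116 mm with its handle, 88 mm high, on the worktop to the right of the carousel; origin at the centre of its underside.
- plaster_box: Bystander: loose flat white and blue card box, 59 x 77 x 18 mm, on the worktop to the right of the carousel; origin at the centre of its underside.
There are look-alikes about, which are no part of the job. What is shaped like the cream_tube but orange is not meant.

How it is judged:
On the way:
1. the fingers push the carousel (contact force between the fingers and carousel above 0.2 N), for 0.05 s.
At the end, for the whole second after the job is handed in: The jam jar's centre is 42 to 68 mm from the axis toward the red arrow and within 9.5 mm (about 10 degrees) of the arrow's line; the tray is at rest (under 0.05 rad/s); jar, tea box and tube stand upright (0.1 rad) on the tray within 68 mm of its axis (x of jam_jar in the frame of stand between -0.068 and -0.042 m and y of jam_jar in the frame of stand between -0.0095 and 0.0095 m and angular speed of carousel below 0.05 rad/s and angle between each of jam_jar, tea_tin, cream_tube's own z axis and vertical below 0.1 rad and height (world z) of jam_jar between 0.02 and 0.032 m and horizontal distance between each of jam_jar, tea_tin, cream_tube and carousel below 0.068 m and height (world z) of tea_tin between 0.02 and 0.032 m and height (world z) of cream_tube between 0.02 and 0.032 m); the robot touches nothing.
It fails at once if the jam jar, tea box or tube is lifted (over 15 mm) or tipped (over 0.25 rad) (height (world z) of any of jam_jar, tea_tin, cream_tube above 0.041 m or angle between any of jam_jar, tea_tin, cream_tube's own z axis and vertical above 0.25 rad).
It fails at once if the robot touches the jam jar, tea box or tube (over 1 N) (contact force between any of the fingers, the arm and jam_jar above 1 N or contact force between any of the fingers, the arm and tea_tin above 1 N or contact force between any of the fingers, the arm and cream_tube above 1 N).
It fails at once if the mug or the card box on the worktop is moved by more than 15 mm (distance of any of mug, plaster_box from where it was at the start of the episode above 0.015 m).
It fails at once if the tray is spun faster than 2.5 rad/s (angular speed of carousel above 2.5 rad/s).
It also fails if it takes over 72 s, if anything falls off the work surface, if the arm or the gripper's body presses on something with over 40 N, if the wrist force passes 120 N, or if a joint passes its speed limit or range.

## Working session

There is one attempt and no reset: what is moved stays moved. The work goes in short steps, Python scripts to look and compute and a tool call to move; the robot and the scene stay as the last step left them, time stands still between calls to the robot, and variables do not carry over. Pictures are saved under pics/ and viewed, at most 10 in all, crops included, and the job is handed in when it is done.

Besides the shell and the picture viewer there is one more tool, called as name(argument=value, ...), one argument or row to a line, values as JSON. servo_tool: Moves the arm, as the interface text tells. Its arguments: {"type":"object","properties":{"rows":{"type":"array","items":{"type":"array","items":{"type":"array","items":{"type":"number"}}}},"squeeze":{"type":"number"}},"required":["rows"]}

```bash
mkdir -p pics; cat > h.py <<'E'
import numpy as np, cv2
from station import manip
def ray(name,uv,z):
    c=manip.camera_info(name);K=np.array(c["K"]);T=np.array(c["camera_from_world"])
    uv=np.atleast_2d(np.array(uv,float))
    p=cv2.undistortPoints(uv.reshape(-1,1,2),K,np.array([c["k1"],0,0,0.])).reshape(-1,2)
    d=np.c_[p,np.ones(len(p))]@T[:3,:3]; o=-T[:3,:3].T@T[:3,3]
    return o+d*((z-o[2])/d[:,2])[:,None]
def proj(name,P):
    c=manip.camera_info(name);K=np.array(c["K"]);T=np.array(c["camera_from_world"])
    r=cv2.Rodrigues(T[:3,:3])[0]
    return cv2.projectPoints(np.array(P,float).reshape(-1,1,3),r,T[:3,3],K,np.array([c["k1"],0,0,0.]))[0].reshape(-1,2)
E
python3 - <<'E'
from h import *
a=manip.snapshot("top");b=manip.snapshot("scene")
cv2.imwrite("pics/top0.png",a);cv2.imwrite("pics/scene0.png",b)
for n in("top","scene"):
    c=manip.camera_info(n);T=np.array(c["camera_from_world"]);print(n,(-T[:3,:3].T@T[:3,3]).round(3))
s=manip.sense();print(s["t"],s["tcp_pos"],s["tool_rot"])
E
```

```text
top [ 0.487 -0.043  0.886]
scene [ 0.507 -0.465  0.781]
0.1 [ 0.19819659 -0.59210867  0.24943663] [ 9.87005146e-01  1.60685716e-01  1.20398773e-05 -9.70854064e-04]
```

View pics/top0.png

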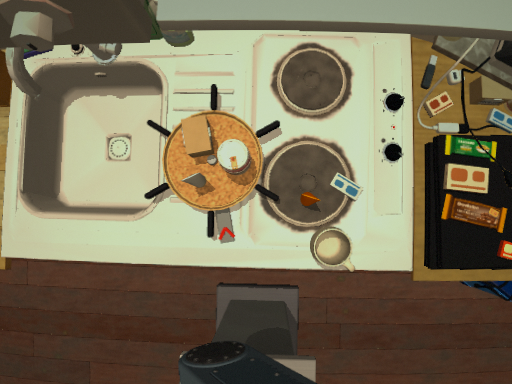

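View pics/scene0.png

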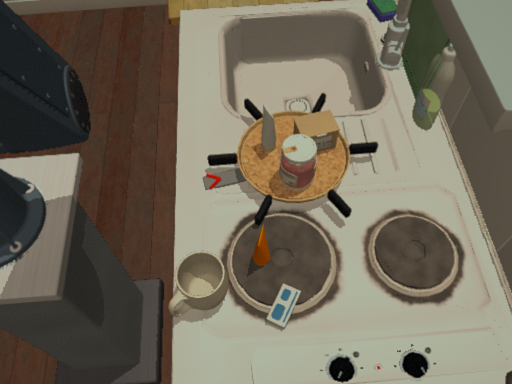

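Top view: the carousel is centred near (213,160), with tabs at (158,128), (214,97), (267,130), (267,195), (211,224) and (157,192). The red arrow is at (227,233), the mug at (330,246) and the card box at (346,187).
Jar candidates are the white lid at (233,156) over a pink-red body (scene 298,160), the grey-white tube at (197,180), and the orange look-alike tube at (311,200), which is off the tray. I choose the white round lid and check it in a close crop.

```bash
cat > m.py <<'E'
from h import *
def measure(a):
    hsv=cv2.cvtColor(a,cv2.COLOR_BGR2HSV);H,S,V=cv2.split(hsv)
    roi=np.zeros(H.shape,np.uint8);cv2.circle(roi,(214,162),85,255,-1)
    red=((H<6)|(H>174))&(S>170)&(V>150)&(roi>0);red[:215]=0
    r=np.argwhere(red)[:,::-1].mean(0);A=ray("top",r,.009)[0,:2]
    wood=((H>5)&(H<25)&(S>70)&(V>110)&(roi>0)).astype(np.uint8)*255
    cn=max(cv2.findContours(wood,0,2)[0],key=cv2.contourArea);hull=cv2.convexHull(cn)
    (cx,cy),_,_=cv2.fitEllipse(hull);w=ray("top",hull.reshape(-1,2),.036)[:,:2]
    (wx,wy),R=cv2.minEnclosingCircle(w.astype(np.float32))
    C=np.r_[wx,wy]
    # tabs: black pixels in the annulus 125..165 mm at z=.046
    g=np.argwhere((V<60)&(roi>0))[:,::-1];p=ray("top",g,.046)[:,:2]-C
    rr=np.hypot(*p.T);k=(rr>.125)&(rr<.18);th=np.arctan2(p[k,1],p[k,0])
    ph=np.angle(np.exp(6j*th).mean())/6
    lid=((S<50)&(V>150)).astype(np.uint8)*255
    m=np.zeros_like(roi);cv2.circle(m,(int(cx),int(cy)),42,255,-1);lid&=m
    return A,C,R,ph,lid,r,g[k]
E
python3 - <<'E'
from m import *
a=cv2.imread("pics/top0.png")
A,C,R,ph,lid,r,g=measure(a)
print("arrow",A,"C",C,R,"tabs mod60",np.degrees(ph)+30)
F=np.arctan2(*(A-C)[::-1]);print("front",np.degrees(F),np.linalg.norm(A-C))
for c in cv2.findContours(lid,0,2)[0]:
    if cv2.contourArea(c)>150:
        (x,y),q=cv2.minEnclosingCircle(c);J=ray("top",(x,y),.125)[0,:2]-C
        print("lid",x,y,q,J,np.hypot(*J),np.degrees(np.arctan2(J[1],J[0])))
for n,(px,z) in dict(mug=((330,246),.088),box=((346,187),.018)).items():print(n,ray("top",px,z)[0])
for t in [(158,128),(214,97),(267,130),(267,195),(211,224),(157,192)]:
    d=ray("top",t,.046)[0,:2]-C;print(np.degrees(np.arctan2(d[1],d[0])).round(1),np.hypot(*d).round(3))
b=cv2.imread("pics/scene0.png")
o=np.hstack([cv2.resize(a[85:250,130:300],(400,388)),cv2.resize(b[90:230,200:360],(400,388))]);cv2.imwrite("pics/crop0.png",o)
E
```

```text
arrow [0.43900131 0.05606193] C [0.60473084 0.08884597] 0.11731469631195068 tabs mod60 30.27889573124696
front -168.81040987292553 0.16894103398034557
lid 232.169921875 153.8515625 14.984992027282715 [-0.00125476 -0.05490205] 0.054916383860727926 -91.30924003652555
mug [ 0.42060615 -0.17111015  0.088     ]
box [ 0.54913491 -0.21674125  0.018     ]
61.4 0.141
-0.8 0.14
-61.9 0.14
-122.0 0.149
-178.3 0.146
123.0 0.143
```

View pics/crop0.png

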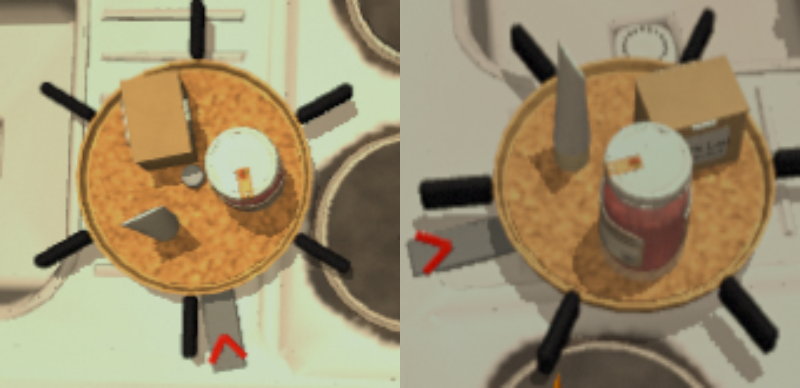

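The crop confirms the pink-red strawberry jar under the white lid, 55 mm from the axis at about -91°. The arrow is at about -169°, so the tray must turn clockwise by about 77°. I'll push the -120° tab with shut fingers.

servo_tool(
  rows=[
    [[0, 0, 0, 0.025, -0.0195, 0, -1], [0, 0, 0, 0.025, -0.0195, 0, -1], [0, 0, 0, 0.025, -0.0195, 0, -1], [0, 0, 0, 0.025, -0.0195, 0, -1], [0, 0, 0, 0.025, -0.0195, 0, -1], [0, 0, 0, 0.025, -0.0195, 0, -1], [0, 0, 0, 0.025, -0.0195, 0, -1], [0, 0, 0, 0.025, -0.0195, 0, -1]],
  ],
)

```text
t: 0.77
tcp_pos: [0.3389, -0.3797, 0.25]
tool_rot: [0.987, 0.161, -0.0, -0.0]
force: [-0.4, 0.1, 0.5]
finger_gap: 0.002
gripper_force: 0.0
```

servo_tool(
  rows=[
    [[0, 0, 0, 0.025, -0.0195, 0, -1], [0, 0, 0, 0.025, -0.0195, 0, -1], [0, 0, 0, 0.025, -0.0195, 0, -1], [0, 0, 0, 0.025, -0.0195, 0, -1], [0, 0, 0, 0.025, -0.0195, 0, -1], [0, 0, 0, 0.025, -0.0195, 0, -1], [0, 0, 0, 0.025, -0.0195, 0, -1], [0, 0, 0, 0.025, -0.0195, 0, -1]],
  ],
)

```text
t: 1.43
tcp_pos: [0.4791, -0.1683, 0.2501]
tool_rot: [0.987, 0.161, -0.0, -0.0]
force: [0.4, -0.6, -0.5]
finger_gap: 0.001
gripper_force: 0.0
```

servo_tool(
  rows=[
    [[0, 0, 0, 0.025, -0.0195, 0, -1], [0, 0, -7, 0.025, -0.0195, 0, -1], [0, 0, -7, 0, 0, 0, -1], [0, 0, -7, 0, 0, 0, -1], [0, 0, -7, 0, 0, 0, -1], [0, 0, -7, 0, 0, 0, -1], [0, 0, -6.5, 0, 0, 0, -1], [0, 0, 0, 0, 0, 0, -1]],
  ],
)

```text
t: 2.1
tcp_pos: [0.5134, -0.1168, 0.2499]
tool_rot: [0.866, 0.501, -0.0, -0.0]
force: [-1.0, 0.3, -0.2]
finger_gap: -0.001
gripper_force: 0.0
```

servo_tool(
  rows=[
    [[0, 0, 0, 0.0175, 0.0015, 0, -1], [0, 0, 0, 0.0175, 0.0015, 0, -1], [0, 0, 0, 0.017, 0.001, 0, -1], [0, 0, 0, 0.017, 0.001, 0, -1], [0, 0, 0, 0, 0, 0.03, -1], [0, 0, 0, 0, 0, 0.03, -1], [0, 0, 0, 0, 0, 0.03, -1], [0, 0, 0, 0, 0, 0, -1]],
  ],
)

```text
t: 2.77
tcp_pos: [0.5485, -0.0585, 0.155]
tool_rot: [0.867, 0.499, -0.004, -0.005]
force: [-1.6, 0.8, -0.9]
finger_gap: -0.001
gripper_force: 0.0
```

```bash
python3 - <<'E'
from h import *
a=manip.snapshot("top");b=manip.snapshot("scene")
cv2.imwrite("pics/c1.png",np.hstack([cv2.resize(a[85:275,130:380],(400,304)),cv2.resize(b[90:320,180:380],(348,400))[:304]]))
print(manip.sense()["tcp_pos"])
E
```

```text
[ 0.55192991 -0.05967712  0.15959932]
```

View pics/c1.png

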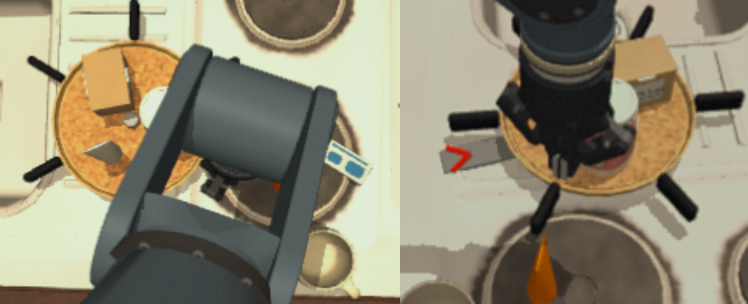

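The hand hangs just behind the -120° tab, clear of the jar, with the arm above everything else. I'll lower it behind the tab.

servo_tool(
  rows=[
    [[0, 0, 0, 0, 0, 0.025, -1], [0, 0, 0, 0, 0, 0.025, -1], [0, 0, 0, 0, 0, 0.025, -1], [0, 0, 0, 0, 0, 0.02, -1], [0, 0, 0, 0, 0, 0.01, -1], [0, 0, 0, 0, 0, 0.007, -1], [0, 0, 0, 0, 0, 0, -1], [0, 0, 0, 0, 0, 0, -1]],
  ],
)

```text
t: 3.53
tcp_pos: [0.5536, -0.0602, 0.0495]
tool_rot: [0.866, 0.5, 0.001, 0.001]
force: [-0.3, 0.3, -0.1]
finger_gap: 0.003
gripper_force: 0.0
```

servo_tool(
  rows=[
    [[0, 0, 0, 0, -0.003, 0, -1], [0, 0, 0, 0, -0.003, 0, -1], [0, 0, 3, -0.001, -0.008, 0, -1], [0, 0, 3, -0.001, -0.008, 0, -1], [0, 0, 3, -0.001, -0.008, 0, -1], [0, 0, 3, -0.001, -0.008, 0, -1], [0, 0, 0, 0, 0, 0, -1], [0, 0, 0, 0, 0, 0, -1]],
  ],
)

```text
t: 4.2
tcp_pos: [0.5187, -0.0418, 0.049]
tool_rot: [0.913, 0.407, 0.0, 0.0]
force: [0.4, -0.1, -0.1]
finger_gap: -0.003
gripper_force: 0.0
```

```bash
cat > st.py <<'E'
from h import *
a=manip.snapshot("top");cv2.imwrite("pics/l.png",a);s=manip.sense();p=s["tcp_pos"];q=s["tool_rot"]
C=np.array([.605,.089]);d=p[:2]-C;yaw=2*np.degrees(np.arctan2(q[1],q[0]))
u=np.array([np.cos(np.radians(yaw)),np.sin(np.radians(yaw))]);v=np.array([u[1],-u[0]])
print("t",s["t"],"tcp",p.round(4),"R",-(d@u),"d",d@v,"yaw",yaw,"F",s["force"].round(1))
# lid by low saturation/bright on tray
hsv=cv2.cvtColor(a,cv2.COLOR_BGR2HSV);m=((hsv[...,1]<50)&(hsv[...,2]>150)).astype(np.uint8)*255
k=np.zeros_like(m);cv2.circle(k,(213,160),42,255,-1);m&=k
for c in cv2.findContours(m,0,2)[0]:
    if cv2.contourArea(c)>150:
        (x,y),r=cv2.minEnclosingCircle(c);J=ray("top",(x,y),.125)[0,:2]-C
        print("lid px",x,y,r,"r",np.hypot(*J),"ang",np.degrees(np.arctan2(J[1],J[0])))
# visible tabs: black blobs in annulus
g=np.argwhere(hsv[...,2]<60)[:,::-1];w=ray("top",g,.046)[:,:2]-C;rr=np.hypot(*w.T)
i=(rr>.125)&(rr<.17);h=np.histogram(np.degrees(np.arctan2(w[i,1],w[i,0])),bins=np.arange(-180,181,4))
print([(int(b)+2,int(n)) for n,b in zip(*h) if n>15])
E
python3 st.py
```

```text
t 4.25 tcp [ 0.5193 -0.0421  0.0489] R 0.15482834489911387 d 0.02384761227888041 yaw 48.077007974276285 F [0.7 0.  0.8]
lid px 227.0 157.0 17.720144271850586 r 0.04551272709602373 ang -100.25816260604667
[(-178, 22), (-174, 46), (-170, 71), (-166, 47), (-162, 47), (-158, 47), (-154, 38), (-150, 33), (-146, 39), (-142, 24), (-138, 16), (-74, 90), (-70, 26), (-14, 80), (-10, 31), (46, 34), (50, 53), (106, 26), (110, 86), (166, 43), (170, 84)]
```

The tray follows the finger (tabs have moved about -12°). I continue along the same arc.

servo_tool(
  rows=[
    [[0, 0, 3, -0.001, -0.008, 0, -1], [0, 0, 3, -0.001, -0.008, 0, -1], [0, 0, 3, -0.001, -0.008, 0, -1], [0, 0, 3, -0.001, -0.008, 0, -1], [0, 0, 3, -0.001, -0.008, 0, -1], [0, 0, 3, -0.001, -0.008, 0, -1], [0, 0, 3, -0.001, -0.008, 0, -1], [0, 0, 0, 0, 0, 0, -1]],
  ],
)

```text
t: 4.92
tcp_pos: [0.4776, -0.0024, 0.0484]
tool_rot: [0.972, 0.234, -0.001, -0.0]
force: [0.2, 0.3, 0.6]
finger_gap: -0.0
gripper_force: 0.0
```

```bash
python3 st.py
```

```text
t 4.9667 tcp [ 0.4784 -0.0029  0.0485] R 0.1545669795607077 d 0.02408517091446183 yaw 27.13589217991102 F [-0.4  0.  -0.5]
lid px 224.94444274902344 167.8333282470703 17.347139358520508 r 0.051108144717733145 ang -126.1323091627995
[(-178, 45), (-98, 20), (-94, 96), (-90, 27), (-34, 86), (-30, 16), (26, 62), (30, 34), (86, 32), (90, 73), (146, 39), (150, 80), (170, 40), (174, 88), (178, 92)]
```

servo_tool(
  rows=[
    [[0, 0, 3, -0.001, -0.008, 0, -1], [0, 0, 3, -0.001, -0.008, 0, -1], [0, 0, 3, -0.001, -0.008, 0, -1], [0, 0, 3, -0.001, -0.008, 0, -1], [0, 0, 3, -0.001, -0.008, 0, -1], [0, 0, 3, -0.001, -0.008, 0, -1], [0, 0, 3, -0.001, -0.008, 0, -1], [0, 0, 3, -0.001, -0.008, 0, -1]],
  ],
)

```text
t: 5.63
tcp_pos: [0.4536, 0.0553, 0.0484]
tool_rot: [1.0, 0.026, 0.001, 0.0]
force: [-0.2, -1.2, -0.9]
finger_gap: -0.003
gripper_force: 0.3
```

servo_tool(
  rows=[
    [[0, 0, 3, -0.001, -0.008, 0, -1], [0, 0, 3, -0.001, -0.008, 0, -1], [0, 0, 3, -0.001, -0.008, 0, -1], [0, 0, 3, -0.001, -0.008, 0, -1], [0, 0, 0, 0, 0, 0, -1], [0, 0, 0, 0, 0, 0, -1]],
  ],
)

```text
t: 6.13
tcp_pos: [0.4505, 0.0875, 0.0484]
tool_rot: [0.997, -0.077, 0.001, 0.0]
force: [-0.4, 0.1, 0.6]
finger_gap: 0.0
gripper_force: 0.0
```

```bash
python3 st.py
```

```text
t 6.1833 tcp [0.4504 0.0873 0.0484] R 0.15246162734565 d 0.02558494925774088 yaw -8.878946780303606 F [ 0.3 -0.7  0.3]
lid px 213.5 176.0 17.86766815185547 r 0.0506384476163455 ang -158.41825845204062
[(-178, 16), (-174, 72), (-170, 85), (-130, 77), (-126, 38), (-70, 91), (-66, 22), (-10, 78), (-6, 28), (50, 40), (54, 47), (110, 36), (114, 81)]
```

View pics/l.png

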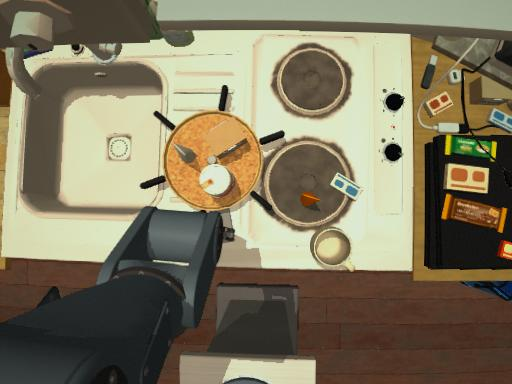

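The jar lid is at (214,180), the arrow is hidden under the arm, and the tabs read -69° turned. About 9° is left.

servo_tool(
  rows=[
    [[0, 0, 3, -0.001, -0.008, 0, -1], [0, 0, 3, -0.001, -0.008, 0, -1], [0, 0, 3, -0.001, -0.008, 0, -1], [0, 0, 0, 0, 0, 0, -1], [0, 0, 0, 0, 0, 0, -1]],
  ],
)

```text
t: 6.6
tcp_pos: [0.452, 0.1113, 0.0483]
tool_rot: [0.988, -0.155, 0.0, -0.0]
force: [-0.7, 0.4, 0.7]
finger_gap: 0.0
gripper_force: 0.0
```

servo_tool(
  rows=[
    [[0, 0, 0, 0, 0.01, 0, -1], [0, 0, 0, 0, 0.01, 0, -1], [0, 0, 0, 0, 0, -0.03, -1], [0, 0, 0, 0, 0, -0.04, -1], [0, 0, 0, 0, 0, -0.04, -1], [0, 0, 0, 0, 0.03, -0.03, -1], [0, 0, 0, 0, 0.04, 0, -1], [0, 0, 0, 0, 0.04, 0, -1]],
  ],
)

```text
t: 7.27
tcp_pos: [0.4118, -0.0134, 0.1897]
tool_rot: [0.988, -0.155, 0.003, 0.001]
force: [1.0, -0.7, -0.8]
finger_gap: -0.0
gripper_force: 0.0
```

servo_tool(
  rows=[
    [[0, 0, 0, 0, 0.04, 0, -1], [0, 0, 0, 0, 0.04, 0, -1], [0, 0, 0, 0, 0.04, 0, -1], [0, 0, 0, 0, 0.04, 0, -1], [0, 0, 0, 0, 0.04, 0, -1], [0, 0, 0, 0, 0.04, 0, -1], [0, 0, 0, 0, 0, 0, -1], [0, 0, 0, 0, 0, 0, -1]],
  ],
)

```text
t: 7.93
tcp_pos: [0.3356, -0.2423, 0.1876]
tool_rot: [0.987, -0.16, -0.0, -0.0]
force: [-0.7, 0.6, 0.6]
finger_gap: 0.002
gripper_force: 0.0
```

```bash
python3 st.py; python3 - <<'E'
from m import *
a=cv2.imread("pics/l.png");A,C,R,ph,lid,r,g=measure(a)
print("arrow",A,r,"C",C,R,"tab ph",np.degrees(ph))
b=manip.snapshot("scene");cv2.imwrite("pics/c2.png",np.hstack([cv2.resize(a[85:250,130:300],(400,388)),cv2.resize(b[90:230,200:360],(400,388))]))
E
```

```text
t 7.9833 tcp [ 0.3357 -0.2402  0.1874] R 0.15295884246978 d 0.39684771724142726 yaw -18.209905978071305 F [ 0.2 -0.1 -0.1]
lid px 210.5743865966797 179.55372619628906 14.939927101135254 r 0.05589504183573551 ang -166.6322329124702
[(-138, 87), (-86, 21), (-82, 49), (-78, 93), (-22, 17), (-18, 84), (42, 63), (46, 26), (102, 49), (106, 65), (162, 65), (166, 61)]
arrow [0.43900131 0.05606193] [225.5        232.47142857] C [0.60280389 0.09055424] 0.1176605299115181 tab ph -17.521805635428237
```

View pics/c2.png

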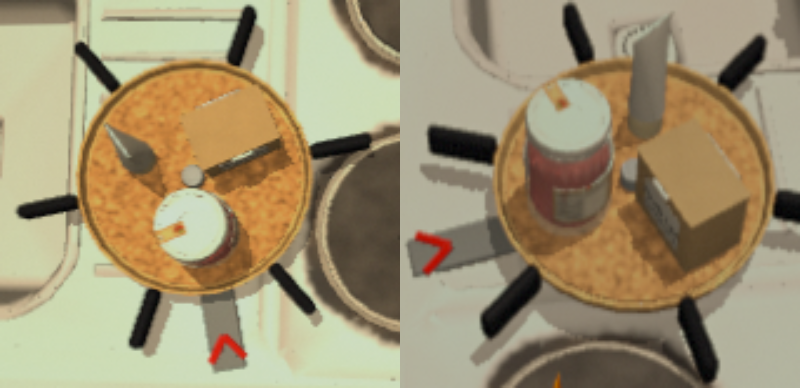

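The jar now stands at the front, about 2–3° short of the arrow line by the top camera. I'll cross-check with the scene camera.

```bash
python3 - <<'E'
from h import *
print("lid",ray("scene",(267.2,132.2),.125)[0].round(4))
b=manip.snapshot("scene");h=cv2.cvtColor(b,cv2.COLOR_BGR2HSV);m=((h[...,0]<6)|(h[...,0]>174))&(h[...,1]>170)&(h[...,2]>150);m[:165]=0;m[205:]=0;m[:,:195]=0;m[:,235:]=0
r=np.argwhere(m)[:,::-1].mean(0);A=ray("scene",r,.009)[0,:2]
g=cv2.inRange(h,(5,70,110),(25,255,255));g[:100]=0;g[212:]=0;g[:,:225]=0;g[:,365:]=0
w=ray("scene",cv2.convexHull(max(cv2.findContours(g,0,2)[0],key=cv2.contourArea)).reshape(-1,2),.036)[:,:2]
C,R=cv2.minEnclosingCircle(w.astype(np.float32));J=ray("scene",(267.2,132.2),.125)[0,:2]
print(r,A,C,R,[np.degrees(np.arctan2(*(x-C)[::-1])) for x in (A,J)],np.linalg.norm(J-C),np.linalg.norm(A-C))
E
```

```text
lid [0.551  0.0725 0.125 ]
[213.82857143 179.55714286] [0.44005536 0.05488014] (0.6029382944107056, 0.08798153698444366) 0.11704354733228683 [np.float64(-168.51267194300783), np.float64(-163.43308940173551)] 0.05416621964154219 0.1662123762664787
```

Both views put the jar 2–5° (2–5 mm) short of the arrow line, against the 9.5 mm tolerance. The tray is at rest and the hand is clear, so I'm handing in.

```bash
python3 -c "
from station import manip
print(manip.sign_off())"
```

```text
the job is handed in; nothing more can be done
None
```

I turned the carousel about 78° clockwise by pushing one tab. The jam jar stood at the front, an estimated 2–5 mm off the arrow's line (9.5 mm allowed), with the tray at rest and the hand clear; the job is handed in, but no verdict came back.

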